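Bleed the squat air tank

TASK

Bleed the squat air tank on the workbench: unscrew the small knurled lock nut on its valve by most of a quarter turn, anticlockwise seen from above, then press the freed valve pin all the way down for about a second and let it spring back up. Leave the nut unscrewed, and do not touch the slim tank beside it.

Things in the scene. Friction and masses are not known exactly. Their poses are not given: they have to be found in the camera images.
- nut_mid (a point): Centre of the round knurled brass lock nut (22 mm across, 14 high, upright axis) on the squat grey tank: 132 mm above the bench, on the axis, half-way up the nut; fixed. Below the nut a 14 mm stem runs down 34 mm to a collar (25 mm across, 6 high) on the tank (130 mm across, crown 85 mm up, fixed on a 150 mm plywood foot). Above it the steel valve pin, 8 mm thick, its tip 21 mm over this point.
- lock_nut (a joint): Turn of the lock nut in rad. 0 = tight, grows anticlockwise seen from above, end stop at 1.5; starts between 0 and 0.15, turns with slight friction (0.04 N m), stays where it is left and does not rise. Up to about 0.9 rad it keeps the pin locked; from 1.0 rad the pin is free.
- valve_pin (a joint): Depth of the squat tank's valve pin in m: 0 = up, 0.005 = pressed all the way, straight down against a spring (2 N at first, 6 N at the bottom); it springs back when let go. While the nut is tight it goes down by no more than about 1 mm. Fully pressed, its tip still stands 9 mm above the top of the nut.
- slim_tank: The other grey tank, not to be touched: 84 mm across, slimmer and taller than the squat one (crown 115 mm, tip of its pin 183 mm above the bench), same kind of valve, on a plywood foot 110 mm square. Origin at the centre of the foot's underside, on the bench; z up. The tanks stand 20 to 50 cm apart, either one to the left.

How it is judged:
By the outcome, as a careful person would: the job done as asked, in the order asked, and still so for the second after the job is handed in, with the robot touching nothing.
It also fails if it takes over 42 s, if anything falls off the work surface, if the arm or the gripper's body presses on something with over 40 N, if the wrist force passes 120 N, or if a joint passes its speed limit or range.

ROBOT

A 6-joint arm with a two-finger parallel gripper is mounted at the origin on the work surface. World frame = base frame: x ahead of the robot, y to its left, z up, the work surface at z = 0. Lengths are in mm, angles in degrees, forces in N, time in s.
With the tool pointing down it reaches from about 150 to 775 mm from the base axis. Payload 6.1 kg.
Tool frame: the origin (TCP) lies midway between the tips of the shut fingers; the grasp point (between the pads) lies 19 mm behind it; z points along the fingers, x is the direction in which the jaws open and shut, and the axes are right-handed (so a half turn about z gives the same grasp; the last joint's range is limited). The gripper opens to 85 mm and grips with 20 to 120 N. Pads are 22 mm wide; open, the fingers measure 114 mm over their backs; the gripper's body (76 mm by 85 mm) begins 54 mm behind the grasp point. The pads swing forward as they close: fully open they stand 13 mm farther back than shut.
Start: joints at [75.86, 7.208, -2.269, 80.523, 0, 90], TCP at [128.253, 509.077, 231.295] pointing down, gripper open.
Joint ranges: [-155.77, 155.77], [-54.66, 111.73], [-72.52, 77.12], [-102.08, 115.82], [-83.92, 84.16], [-180, 180]. Speed limits (degrees/s): [136.94, 136.94, 172.46, 180, 180, 180].

INTERFACE

Orientations are given as [roll, pitch, yaw] about the fixed x, y, z axes, in that order (R = Rz(yaw) Ry(pitch) Rx(roll)).
In Python, from bench import robot gives the robot as it stands.
- The arm moves only by the shell command python3 -m creep 'ROWS'. ROWS is JSON, a list of rows, each a list of 5 numbers: the shift along the tool's x, y, z in mm, then the turn about the tool's z in degrees, then the opening, from 0 (shut) to 1 (fully open). A call has 1 to 8 rows; each row shifts and turns the pose as measured when the row begins, along the tool's axes as they then stand; what a row does not reach is not made up. A row lasts 1/10 s, in which the tool goes at most 50 mm and 8.59 degrees, less where a joint would pass 70% of its speed; a pose out of reach is approached as far as the arm can. A call is refused whole if a number of a shift passes 50 or a number of a turn 8.59, either way. A call with a gripper value outside its range is refused whole. The fingers move at their own pace and stop on an object; the grip force is fixed at half the most. Time passes only in rows, so rows that do not move let the fingers close. It gives the time, the measured TCP pose, the force and the opening at its end, in the units of the state.
- robot.observe(): the state, without advancing time (a new reading comes with each control period).
- robot.camera(name): name is "scene" or "top" or "wrist"; returns the picture (420x560x3 uint8, blue, green, red); there is no depth.
- robot.get_calibration(name): a dict with "camera_matrix" (3x3 intrinsics, pixels), "R" (3x3) and "t" (3): a world point X has camera coordinates R X + t; the wrist camera has in their place "mount" (4x4, takes a point from camera to tool coordinates, whose origin is the TCP and whose axes are the tool frame's). Camera axes: x right, y down, z forward; pixel columns grow to the right and rows downward; lengths in mm; the calibration is good to about 2 mm. The wrist camera is an equidistant fisheye: a pixel r from the principal point sees the ray r / f radians off the axis. A picture is of the moment at which its call begins: read the wrist's pose just before it. get_calibration takes no time and is no camera call.
- robot.hand_in(): hands the job in, once; it reports no verdict.
Trained networks look in the newest picture that a camera, given by its name, has taken for a name from the list of things; names that differ only in an ending like _2 or _b are one class to them, and where a whole thing is asked for, a point or a joint stands for the part that bears it (a point fixed in the world has none). Each returns a list of dicts, best first, with "score" (0 to 1); they miss things now and then, are a little off and sometimes report something else, mostly with a low value. They report only what shows in the picture. A call takes as long as a camera call.
- robot.masks_of(camera, target): "mask" (420x560 bool, what is visible of it) and "box" ([left, top, right, bottom] as shares, 0 to 1, of the picture: columns of its width, rows of its height, round what is visible of it).
- robot.place_of(camera, target): "point" ([column, row] as shares, 0 to 1, of the picture: columns of its width, rows of its height: a listed point, or the origin of a listed thing).
The state is a dict: "time_s": time; "qpos": joint angles; "joint_velocities": joint speeds; "joint_torque": joint torques, N m; "tool_pos": TCP position; "eef_rot": TCP orientation; "ft_force": force on the tool from outside, world axes, zero at the start; "wrist_torque": the same for the moment, N m; "grip_width": finger opening in mm.
Only numpy, scipy, OpenCV 4.12 (cv2) and the standard library are available. Lean on these libraries where they do the work, as an engineer would, in place of code of your own. Each camera call takes 0.05 s, during which the arm holds its last target.

## Working session

There is one attempt and no reset: what is moved stays moved. The work goes in short steps, Python scripts to look and compute and a shell command to move; the robot and the scene stay as the last step left them, time stands still between calls to the robot, and variables do not carry over. Pictures are saved under pics/ and viewed, and the job is handed in when it is done.

```bash
mkdir -p pics; ls; python3 - <<'E'
from bench import robot
import cv2
s=robot.observe(); print({k:s[k] for k in ("time_s","tool_pos","eef_rot","qpos","grip_width","ft_force")})
for c in("scene","top"):
    cv2.imwrite(f"pics/{c}1.png",robot.camera(c))
    for n in("nut_mid","slim_tank"):
        print(c,n,[(round(d['score'],2),[round(d['point'][0]*560,1),round(d['point'][1]*420,1)]) for d in robot.place_of(c,n)][:4])
E
```

```text
pics
{'time_s': 0.0, 'tool_pos': array([128.14922983, 508.67903004, 230.49479746]), 'eef_rot': array([-1.79998983e+02,  9.52609285e-02,  7.58608480e+01]), 'qpos': array([ 7.58593977e+01,  7.24235903e+00, -2.32937209e+00,  8.05235298e+01,
        1.01439741e-03,  8.99985497e+01]), 'grip_width': 85.25890072494536, 'ft_force': array([0.37875295, 0.14533702, 0.15215287])}
scene nut_mid [(0.56, [404.9, 198.9])]
scene slim_tank [(0.92, [215.8, 196.0])]
top nut_mid [(0.87, [139.6, 226.3])]
top slim_tank [(0.69, [360.7, 224.4])]
```

View pics/scene1.png

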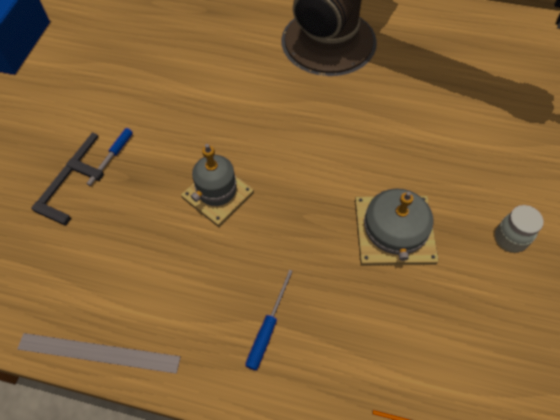

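View pics/top1.png

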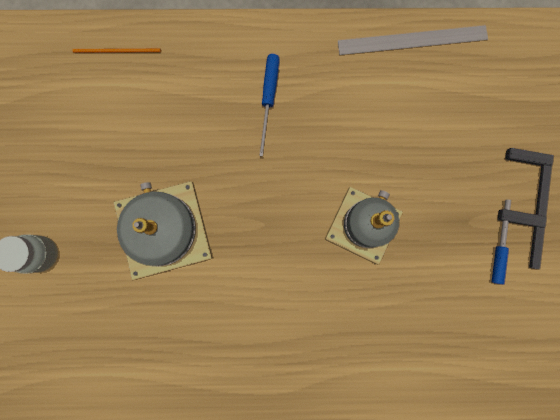

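```bash
cat > h.py <<'E'
import numpy as np
from bench import robot
def atz(c,uv,z):
    k=robot.get_calibration(c);K=np.array(k["camera_matrix"]);R=np.array(k["R"]);t=np.array(k["t"]).ravel()
    d=R.T@np.linalg.solve(K,[uv[0],uv[1],1]);o=-R.T@t
    return o+d*(z-o[2])/d[2]
def proj(c,X):
    k=robot.get_calibration(c);K=np.array(k["camera_matrix"]);p=K@(np.array(k["R"])@np.array(X)+np.array(k["t"]).ravel());return p[:2]/p[2]
E
python3 - <<'E'
from h import *
print(atz("scene",(404.9,198.9),132),atz("top",(139.6,226.3),132))
print(atz("scene",(215.8,196),0),atz("top",(360.7,224.4),0))
E
```

```text
[506.21776284 236.34623376 132.        ] [503.25402071 239.04437453 132.        ]
[ 511.3683098  -141.31652098    0.        ] [ 511.07852781 -135.12996621    0.        ]
```

The scene view shows the squat tank on the right, with its nut at about (405,199). The top view shows it on the left, with its nut at about (140,226). The two cameras agree to about 3 mm, putting the nut near (504.5, 238). The slim tank stands at about (511, -138), far away.

```bash
python3 -m creep '[[-17,43,0,0,1],[-17,43,0,0,1],[-17,43,0,0,1],[-17,43,0,0,1],[-17,43,0,0,1],[-17,43,0,0,1],[-17,43,0,0,1],[-17,43,0,0,1]]'
```

```text
time_s: 1.1
tool_pos: [435.4, 290.3, 230.2]
eef_rot: [-180.0, -0.1, 76.6]
ft_force: [1.1, 1.5, 0.2]
grip_width: 85.2
```

```bash
python3 -m creep '[[-17,38,0,0,1],[-16,38,0,0,1],[0,0,0,0,1],[0,0,0,0,1]]'
cat >> h.py <<'E'
from scipy.spatial.transform import Rotation
def toolR(s): return Rotation.from_euler("xyz",s["eef_rot"],degrees=True).as_matrix()
def wristz(uv,z,s):
    k=robot.get_calibration("wrist");K=np.array(k["camera_matrix"]);M=np.array(k["mount"])
    a=(np.array(uv)-K[:2,2])/np.array([K[0,0],K[1,1]]);r=np.hypot(*a)
    d=np.array([*(a/r*np.sin(r)),np.cos(r)]) if r>0 else np.array([0,0,1.])
    R=toolR(s);d=R@M[:3,:3]@d;o=R@M[:3,3]+s["tool_pos"]
    return o+d*(z-o[2])/d[2]
def totool(dw,s): return toolR(s).T@np.array(dw)
E
python3 - <<'E'
from h import *
import cv2
s=robot.observe();print(s["tool_pos"],s["eef_rot"],s["qpos"])
cv2.imwrite("pics/w1.png",robot.camera("wrist"))
for d in robot.place_of("wrist","nut_mid")[:3]:
    uv=np.array(d["point"])*[560,420];p=wristz(uv,132,s);print(d["score"],uv,p,totool(p-s["tool_pos"],s))
E
```

```text
time_s: 1.5
tool_pos: [508.5, 233.8, 229.0]
eef_rot: [-180.0, -0.0, 76.1]
ft_force: [-1.0, 0.4, -0.3]
grip_width: 85.7
[508.50198743 233.75395273 228.97718057] [-1.79995805e+02 -1.69652952e-02  7.61311420e+01] [2.46794455e+01 1.09956138e+01 1.92324739e+00 8.09203422e+01
 1.58825930e-02 3.85483039e+01]
0.66 [288.624 206.514] [506.04108743 239.68845702 132.        ] [ 5.14290126 -3.80455942 96.97898647]
```

View pics/w1.png

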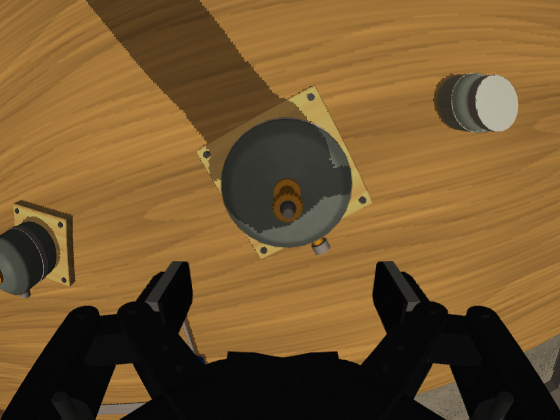

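The wrist view shows the nut at about (288,205) between the open fingers. The wrist estimate is (506, 239.7), so the mean of the three is about (505.2, 238.4). Next I'll shift the tool, descend partway and look again.

```bash
python3 -m creep '[[3.7,-4.3,20,0,1],[0,0,30,0,1],[0,0,15,0,1],[0,0,0,0,1],[0,0,0,0,1]]'
python3 - <<'E'
from h import *
import cv2
s=robot.observe();print(s["tool_pos"],s["eef_rot"])
cv2.imwrite("pics/w2.png",robot.camera("wrist"))
for d in robot.place_of("wrist","nut_mid")[:3]:
    uv=np.array(d["point"])*[560,420];p=wristz(uv,132,s);print(d["score"],uv,p,totool(p-s["tool_pos"],s))
E
```

```text
time_s: 2.1
tool_pos: [500.3, 244.3, 164.5]
eef_rot: [179.9, -0.2, 76.8]
ft_force: [0.3, -0.2, 0.6]
grip_width: 85.6
[500.32257908 244.26039797 164.53425273] [ 1.79880178e+02 -1.72739719e-01  7.67609820e+01]
0.73 [274.904 255.99 ] [506.85270954 238.72223085 132.        ] [-3.99355902  7.55686688 32.53823518]
```

View pics/w2.png

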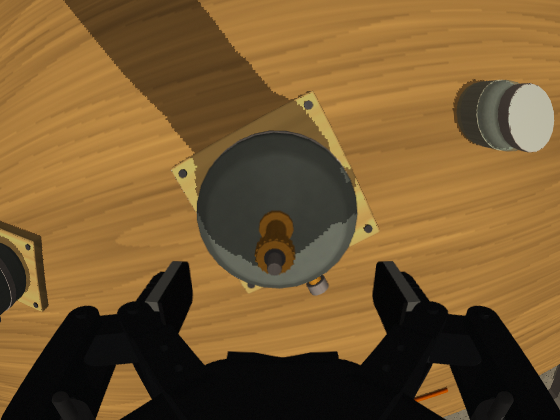

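The nut's top shows at about (275,255), a little left of the finger centre at 282. The tool went farther than I commanded, so I'll check whether the pose readings hold still.

```bash
python3 -m creep '[[0,0,0,0,1]]'; python3 -m creep '[[0,0,0,0,1]]'
python3 - <<'E'
from h import *
for i in range(3):
    s=robot.observe();print(s["tool_pos"],s["eef_rot"][2]);robot.camera("wrist")
    for d in robot.place_of("wrist","nut_mid")[:1]:
        uv=np.array(d["point"])*[560,420];p=wristz(uv,132,s);print(d["score"],uv,p,totool(p-s["tool_pos"],s))
E
```

```text
time_s: 2.3
tool_pos: [501.1, 244.6, 166.0]
eef_rot: [179.8, -0.3, 76.8]
ft_force: [-0.4, 0.4, 0.0]
grip_width: 85.1
time_s: 2.4
tool_pos: [501.5, 244.9, 166.9]
eef_rot: [179.7, -0.3, 76.8]
ft_force: [-0.2, 0.6, 0.4]
grip_width: 85.5
[501.51173804 244.94446562 166.93829407] 76.77192658068883
0.81 [274.12  250.908] [505.90099906 239.48983094 132.        ] [-4.4958454  5.3400785 34.9424381]
[501.55604354 244.8115625  166.77782771] 76.75882728539933
0.95 [273.392 248.094] [503.98737689 239.39122723 132.        ] [-4.90637281  3.43086025 34.76989243]
[501.3856373  244.6294275  166.37131392] 76.75028467191635
0.82 [272.776 252.42 ] [506.2775686  238.21965195 132.        ] [-5.28673796  6.07498821 34.37365786]
```

```bash
python3 -m creep '[[-4.8,5.4,0,0,1],[0,0,0,0,1],[0,0,0,0,1]]'
python3 - <<'E'
from h import *
import cv2
for i in range(2):
    s=robot.observe();print(s["tool_pos"],s["eef_rot"][2]);im=robot.camera("wrist")
    for d in robot.place_of("wrist","nut_mid")[:1]:
        uv=np.array(d["point"])*[560,420];p=wristz(uv,132,s);print(d["score"],uv,p,totool(p-s["tool_pos"],s))
k=robot.get_calibration("top");im=robot.camera("top");cv2.imwrite("pics/t2.png",im)
E
```

```text
time_s: 3.0
tool_pos: [505.9, 237.8, 165.9]
eef_rot: [179.8, -0.2, 76.7]
ft_force: [-0.1, 0.6, 0.5]
grip_width: 85.5
[505.87390693 237.84913239 165.9161425 ] 76.72748771546043
0.65 [281.792 242.592] [505.58148538 238.13769489 132.        ] [ 0.06825448 -0.4842696  33.91510468]
[505.77318947 237.95628556 165.92622006] 76.73838928454116
0.89 [284.984 243.81 ] [506.67250776 239.88478158 132.        ] [ 1.93911956  0.29936147 33.93621187]
```

Centred to about 1 mm, so I'll descend and check again before closing.

```bash
python3 -m creep '[[0.5,0,25,0,1],[0,0,20,0,1],[0,0,5,0,1],[0,0,0,0,1],[0,0,0,0,1]]'
python3 - <<'E'
from h import *
import cv2
s=robot.observe();print(s["tool_pos"],s["eef_rot"],s["ft_force"]);cv2.imwrite("pics/w3.png",robot.camera("wrist"))
for d in robot.place_of("wrist","nut_mid")[:1]:
        uv=np.array(d["point"])*[560,420];p=wristz(uv,132,s);print(d["score"],uv,p,totool(p-s["tool_pos"],s))
cv2.imwrite("pics/s3.png",robot.camera("scene")[100:300,300:500].repeat(3,0).repeat(3,1))
E
```

```text
time_s: 3.75
tool_pos: [506.7, 239.6, 116.4]
eef_rot: [179.7, -0.3, 76.8]
ft_force: [-0.3, -0.4, 0.8]
grip_width: 85.1
[506.69909994 239.55779671 116.36392846] [179.65338643  -0.34861395  76.79462785] [-0.29788864 -0.42086714  0.79116652]
```

View pics/w3.png

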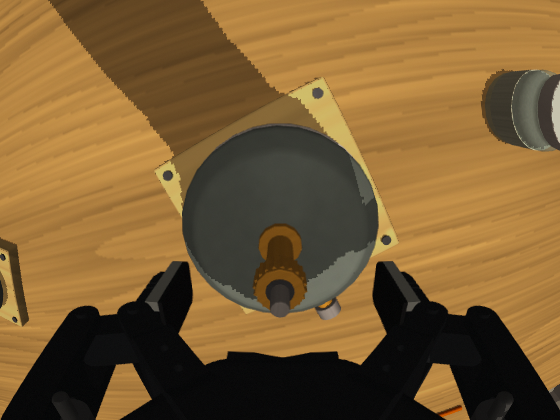

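View pics/s3.png

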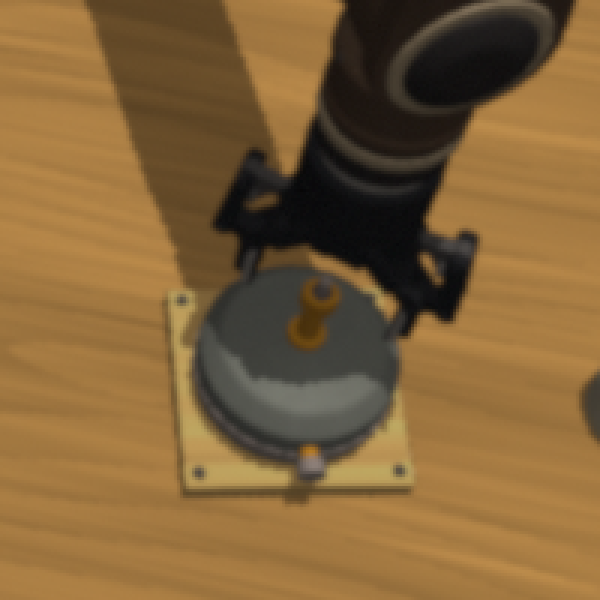

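```bash
python3 - <<'E'
from h import *
s=robot.observe()
for uv,z in(((280,289),139),((280,245),91),((280,299),153)):
    p=wristz(uv,z,s);print(p,totool(p-s["tool_pos"],s)[:2])
E
```

```text
[504.15124635 239.65902585 139.        ] [-0.56254189 -2.66235022]
[504.65292197 239.51043198  91.        ] [-0.91585494 -2.47245914]
[500.22213031 240.59701863 153.        ] [-0.45254237 -6.60478587]
```

```bash
python3 -m creep '[[-0.8,-1.5,2.5,0,1],[0,0,0,0,0],[0,0,0,0,0],[0,0,0,0,0],[0,0,0,0,0],[0,0,0,0,0]]'
```

```text
time_s: 4.5
tool_pos: [505.9, 238.7, 116.1]
eef_rot: [179.5, -0.4, 76.8]
ft_force: [-1.5, -4.2, 1.7]
grip_width: 19.9
```

```bash
python3 -m creep '[[0,0,0,0,0],[0,0,0,0,0]]'
python3 - <<'E'
from h import *
import cv2
s=robot.observe();print(s["tool_pos"],s["eef_rot"],s["ft_force"],s["wrist_torque"]);cv2.imwrite("pics/w4.png",robot.camera("wrist"))
E
```

```text
time_s: 4.7
tool_pos: [505.9, 238.6, 116.1]
eef_rot: [179.5, -0.4, 76.8]
ft_force: [-0.2, -0.7, 0.9]
grip_width: 19.5
[505.86935603 238.57589831 116.11807422] [179.45599463  -0.3790816   76.75551978] [-0.16188481 -0.6521475   0.93388565] [-0.16029395  0.08185442 -0.02099253]
```

View pics/w4.png

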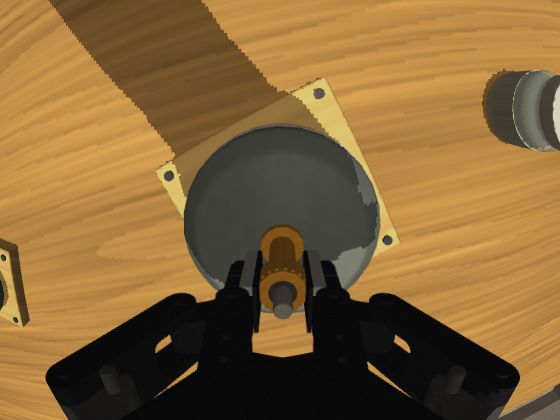

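The nut sits between the pads at about (283,288), with the pin between the fingers. Now I'll turn it anticlockwise seen from above, which is negative about the tool's z.

```bash
python3 -m creep '[[0,0,0,-4,0],[0,0,0,-8,0],[0,0,0,-8,0],[0,0,0,-8,0],[0,0,0,0,0]]'; python3 -c "
from bench import robot
s=robot.observe();print(s['wrist_torque'],s['qpos'])"
```

```text
time_s: 5.25
tool_pos: [505.9, 238.3, 116.1]
eef_rot: [179.4, -0.0, 105.8]
ft_force: [-0.4, -1.5, 2.0]
grip_width: 20.1
[-0.12113048  0.08481881  0.03875978] [ 25.26497971  11.71739098 -11.41625466  66.22635404  -0.07559882
   9.50747074]
```

Torque about z is now 0.04 N m, which matches the nut's friction, so the nut is turning. Continuing to about 70° in total.

```bash
python3 -m creep '[[0,0,0,-8,0],[0,0,0,-8,0],[0,0,0,-8,0],[0,0,0,-8,0],[0,0,0,-8,0],[0,0,0,0,0],[0,0,0,0,0]]'; python3 -c "
from bench import robot
import cv2
s=robot.observe();print(s['wrist_torque'],s['qpos'])
cv2.imwrite('pics/w5.png',robot.camera('wrist'))"
```

```text
time_s: 5.95
tool_pos: [506.0, 238.0, 116.1]
eef_rot: [179.5, 0.4, 145.7]
ft_force: [-0.7, -1.8, 0.8]
grip_width: 19.9
[-0.19283659  0.20923258  0.07243477] [ 25.24088669  11.72675427 -11.40484209  66.23819541  -0.09522468
 -30.45468184]
```

View pics/w5.png

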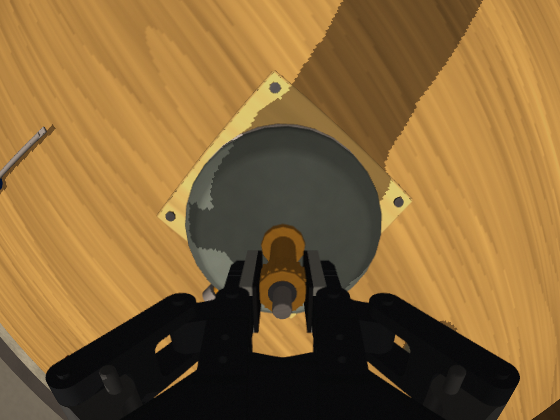

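The tool turned 69° with the grip holding (width still about 20), and the nut is still centred at about (283,290). The two grasp directions put the axis at about (506, 238.3). Release and rise.

```bash
python3 -m creep '[[0,0,0,0,1],[0,0,0,0,1],[0,0,0,0,1],[0,0,0,0,1],[0,0,0,0,1]]'; python3 -m creep '[[0,0,-20,0,1],[0,0,-30,0,1],[0,0,-15,0,1],[0,0,0,0,1],[0,0,0,0,0],[0,0,0,0,0],[0,0,0,0,0],[0,0,0,0,0]]';python3 -m creep '[[0,0,0,0,0],[0,0,0,0,0],[0,0,0,0,0]]'
python3 - <<'E'
from h import *
import cv2
s=robot.observe();print(s["tool_pos"],s["eef_rot"],totool(np.array([506,238.3,153])-s["tool_pos"],s));cv2.imwrite("pics/w6.png",robot.camera("wrist"))
E
```

```text
time_s: 6.5
tool_pos: [506.2, 238.8, 115.9]
eef_rot: [179.4, 0.4, 145.4]
ft_force: [-0.1, -0.4, -0.4]
grip_width: 85.7
time_s: 7.3
tool_pos: [503.9, 237.9, 178.9]
eef_rot: [179.7, 0.2, 145.3]
ft_force: [0.6, 0.0, -0.4]
grip_width: 28.4
time_s: 7.6
tool_pos: [503.3, 237.6, 177.5]
eef_rot: [179.8, 0.1, 145.3]
ft_force: [-0.1, 1.3, -0.7]
grip_width: 0.2
[503.25239998 237.63904897 177.45614416] [1.79840117e+02 1.17970096e-01 1.45294951e+02] [-1.83211303  2.03945189 24.46575458]
```

View pics/w6.png

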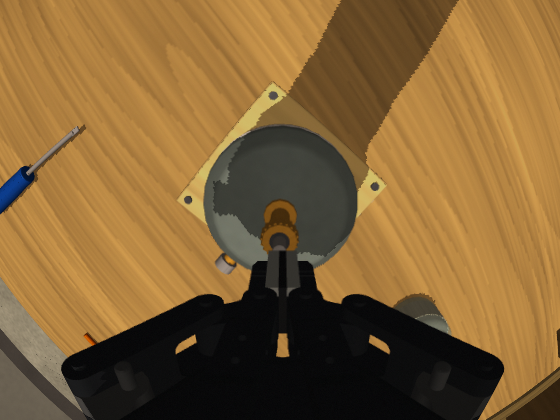

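```bash
python3 -m creep '[[-1.8,2,14,0,0],[0,0,0,0,0],[0,0,0,0,0]]'
python3 - <<'E'
from h import *
import cv2
s=robot.observe();print(s["tool_pos"],s["eef_rot"],totool(np.array([506,238.3,153])-s["tool_pos"],s));cv2.imwrite("pics/w7.png",robot.camera("wrist")[180:320,200:360].repeat(4,0).repeat(4,1))
E
```

```text
time_s: 7.95
tool_pos: [506.2, 238.3, 162.0]
eef_rot: [179.8, 0.1, 145.3]
ft_force: [-0.4, 0.6, 0.5]
grip_width: 0.0
[506.19777332 238.3384396  162.03015362] [1.79838705e+02 1.20523111e-01 1.45293004e+02] [ 0.1596925  -0.16962792  9.02939593]
```

View pics/w7.png

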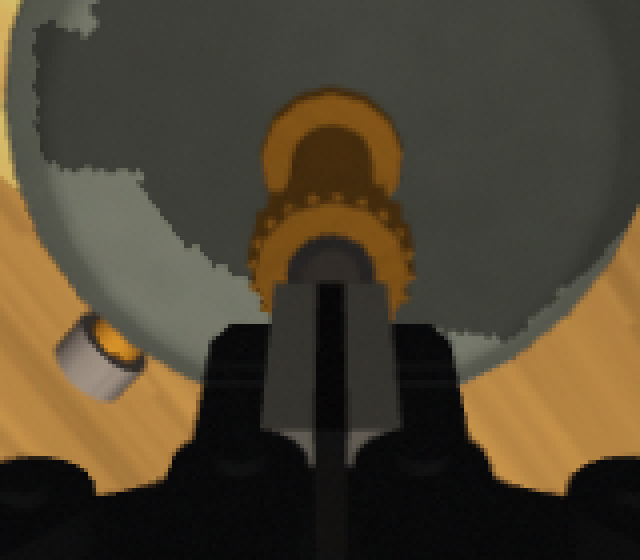

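The shut fingertips stand centred over the pin, at about (282,245) in the full image. Press down in steps.

```bash
python3 -m creep '[[0,0,6,0,0],[0,0,3,0,0],[0,0,0,0,0]]'; python3 -m creep '[[0,0,2,0,0],[0,0,0,0,0]]';  python3 -m creep '[[0,0,2,0,0],[0,0,0,0,0]]'
```

```text
time_s: 8.3
tool_pos: [506.2, 238.3, 152.4]
eef_rot: [179.8, 0.1, 145.3]
ft_force: [-0.3, -0.8, 2.7]
grip_width: -0.2
time_s: 8.5
tool_pos: [506.2, 238.3, 151.0]
eef_rot: [179.8, 0.1, 145.3]
ft_force: [-0.4, -0.6, 3.7]
grip_width: 0.0
time_s: 8.7
tool_pos: [506.2, 238.4, 149.7]
eef_rot: [179.8, 0.2, 145.3]
ft_force: [-2.0, -0.5, 4.7]
grip_width: 0.1
```

```bash
python3 -m creep '[[0,0,2,0,0],[0,0,1.5,0,0],[0,0,0.5,0,0]]'; python3 -m creep '[[0,0,1,0,0],[0,0,1,0,0]]'
```

```text
time_s: 9.0
tool_pos: [506.3, 238.4, 148.0]
eef_rot: [179.6, 0.2, 145.3]
ft_force: [-2.5, -2.4, 5.0]
grip_width: -0.6
time_s: 9.2
tool_pos: [506.3, 238.4, 147.9]
eef_rot: [179.6, 0.3, 145.3]
ft_force: [-3.0, -1.3, 8.8]
grip_width: 0.2
```

The pin has stopped at its full 5 mm, and the force of 8.8 N is above the spring's 6 N. Each row restarts from the measured pose, so I'll keep a small downward shift in every row to hold it.

```bash
python3 -m creep '[[0,0,1.5,0,0],[0,0,1.5,0,0],[0,0,1.5,0,0],[0,0,1.5,0,0]]'; python3 -m creep '[[0,0,1.5,0,0],[0,0,1.5,0,0],[0,0,1.5,0,0],[0,0,1.5,0,0]]'; python3 -c "
from bench import robot
import cv2
cv2.imwrite('pics/w8.png',robot.camera('wrist')[180:320,200:360].repeat(4,0).repeat(4,1))"; python3 -m creep '[[0,0,1.5,0,0],[0,0,1.5,0,0]]'
```

```text
time_s: 9.6
tool_pos: [506.4, 238.4, 147.8]
eef_rot: [179.3, 0.4, 145.3]
ft_force: [-4.2, -1.4, 12.6]
grip_width: 0.3
time_s: 10.0
tool_pos: [506.4, 238.4, 147.8]
eef_rot: [179.0, 0.6, 145.3]
ft_force: [-4.3, -2.3, 11.8]
grip_width: -0.2
time_s: 10.25
tool_pos: [506.4, 238.4, 147.8]
eef_rot: [178.9, 0.7, 145.3]
ft_force: [-4.7, -3.3, 11.1]
grip_width: -0.1
```

View pics/w8.png

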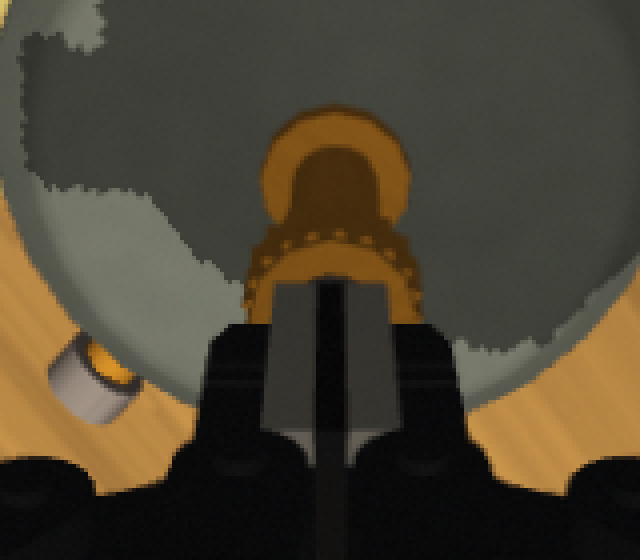

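The tips cover the pin with the force steady at 11–12 N. It has been held fully down for about 1.1 s, so I'll rise off it now.

```bash
python3 -m creep '[[0,0,-6,0,0],[0,0,-15,0,0],[0,0,-30,0,0],[0,0,-30,0,0],[0,0,0,0,0],[0,0,0,0,0]]'
python3 - <<'E'
from h import *
import cv2
s=robot.observe();print(s["tool_pos"],s["ft_force"]);cv2.imwrite("pics/w9.png",robot.camera("wrist")[140:280,200:360].repeat(4,0).repeat(4,1))
E
```

```text
time_s: 10.85
tool_pos: [504.6, 237.7, 230.1]
eef_rot: [178.9, 0.6, 145.3]
ft_force: [-0.0, -0.1, -0.3]
grip_width: -0.2
[504.6436586  237.68277929 230.07401546] [-0.02027817 -0.10943948 -0.34138333]
```

View pics/w9.png

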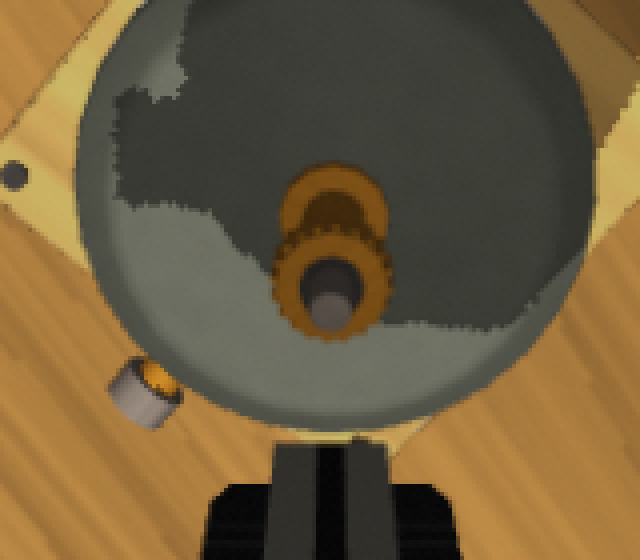

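The pin stands up again over the nut, at about (282,212) in the full image. The tool is clear at z = 230 with no force on it.

```bash
python3 -c "
from bench import robot
print(robot.hand_in())"
```

```text
the job is handed in; nothing more can be done
None
```

The squat tank is bled and the job was handed in just under 11 s into the 42 s limit.

- **Nut:** I gripped it and turned it about 69° (1.2 rad) anticlockwise seen from above, then left it there. Nut angle was not read directly. It follows from the tool's turn, a grip width that held near 20 mm, and a torque of 0.04–0.07 N m. The pin then moving freely confirms the nut was past its lock point.
- **Pin:** I pressed it with the shut fingertips. It moved freely to its 5 mm stop, with the tip height falling from about 153 to 147.8 mm. I held it there at about 9–13 N for about 1.1 s, against the spring's 6 N, then lifted off.
- **Last checks:** The final wrist picture shows the pin standing up above the nut. The tool was about 77 mm above the pin with no force on it.
- **Slim tank:** I kept the arm away from it throughout; it stands about 37 cm from where I worked.
- **Disagreements:** The cameras differed by about 3 mm on the nut's position, and some small moves overshot or drifted by a few millimetres. I corrected both before gripping.

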